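# Put the matching lids on the tins in the enamel basin

## Robot

A 7-joint arm with a two-finger parallel gripper is mounted at the origin on the work surface. World frame = base frame: x ahead of the robot, y to its left, z up, the work surface at z = 0. Lengths are in m, angles in degrees, forces in N, time in s.
With the tool pointing down it reaches from about 0.35 to 0.9 m from the base axis. Payload 19.9 kg.
Tool frame: the origin (TCP) lies on the mounting face of the last link; the fingertips stand 173 mm ahead of it and the grasp point (between the pads) lies 155 mm ahead of it; z points along the fingers, y is the line along which they close (so a half turn about z gives the same grasp; the last joint's range is limited). The gripper opens to 85 mm and grips with 20 to 120 N. Pads are 22 mm wide; open, the fingers measure 114 mm over their backs; the gripper's body (76 mm by 85 mm) begins 54 mm behind the grasp point. The pads swing forward as they close: fully open they stand 13 mm farther back than shut.
Start: joints at [-66.664, 23.915, -0.59, 92.452, 0.269, 63.638, -3.037], TCP at [0.271, 0.563, 0.405] pointing down, gripper open.
Joint ranges: [-161.28, 161.28], [-22.2, 115.67], [-73.04, 71.86], [3.21, 147.25], [-68.34, 248.33], [10.77, 114.83], [-161.83, 161.83]. Speed limits (degrees/s): [108.29, 108.29, 136.94, 136.94, 172.46, 172.46, 172.46].

## Interface

Orientations are given as a 3x3 rotation matrix whose columns are the frame's x, y, z axes.
In Python, from plant import status, viewer, sign_off gives the robot as it stands. The module is installed in compiled form; this text tells all that it offers.
- The arm moves only by the tool servo_tool, never from a script. Its argument "rows" is one flat list of numbers, 6 for each row, row after row: the shift along the tool's x, y, z in mm, then the turn, a rotation vector about the tool's x, y, z in degrees. In form: [dx, dy, dz, rx, ry, rz, dx, dy, dz, rx, ry, rz, ...]. A call has 1 to 12 rows; each row is the pose to reach, as a shift and turn from the pose commanded when the call began, along the tool's axes at that moment; what a row does not reach only later rows make up. A row lasts 1/10 s, in which the tool goes at most 50 mm and 8.59 degrees, less where a joint would pass 70% of its speed; a pose out of reach is approached as far as the arm can. A call with a gripper value outside its range is refused whole. "jaw" is the finger opening in mm, from 0 to 85.4, set as the call begins (left out, the last holds). The fingers move at their own pace and stop on an object; the grip force is fixed at half the most. Time passes only in rows, so rows that repeat a pose let the fingers close. It gives the time, the measured TCP pose, the force, the opening and the grip force at its end, in the units of the state.
- status.sense(): the state, without advancing time (a new reading comes with each control period).
- viewer.grab_frame(name): name is "side" or "top"; returns a dict with "pixels" (384x512x3 uint8, red, green, blue), "camera_matrix" (3x3 intrinsics, pixels), "D" ([k1, k2, p1, p2, k3] as OpenCV has them; the pictures are not rectified), "origin" and "rotation" of the camera in the world. Camera axes: x right, y down, z forward; pixel columns grow to the right and rows downward; lengths in m; the calibration is good to about 2 mm. A picture is of the moment at which its call begins. There is no depth.
- sign_off(): hands the job in; it is judged then, once.
Trained networks look in a picture, given as the dict that the camera call returned (one of the last four; its "shot" number tells which), for a name from the list of things; names that differ only in an ending like _2 or _b are one class to them, and where a whole thing is asked for, a point or a joint stands for the part that bears it (a point fixed in the world has none). Each returns a list of dicts, best first, with "p" (0 to 1); they miss things now and then, are a little off and sometimes report something else, mostly with a low value. They report only what shows in the picture. A call takes as long as a camera call.
- viewer.masks_of(picture, label): "pixels" (384x512 bool, what is visible of it) and "box" ([left, top, right, bottom] in pixels, round what is visible of it).
- viewer.spot_point(picture, label): "xy" ([column, row] in pixels: a listed point, or the origin of a listed thing).
The state is a dict: "clock": time; "joint_pos": joint angles; "joint_velocities": joint speeds; "tau": joint torques, N m; "position": TCP position; "tcp_rot": TCP orientation; "ft_force": force on the tool from outside, world axes, zero at the start; "ft_torque": the same for the moment, N m; "opening": opening from 0.0 (shut) to 1.0 (fully open); "finger_force": force on a finger pad.
Only numpy, scipy, OpenCV 4.12 (cv2) and the standard library are available. Lean on these libraries where they do the work, as an engineer would, in place of code of your own. Each camera call takes 0.05 s, during which the arm holds its last target. There are 200 camera calls.

## Task

The two open tins standing in the enamel basin are ready to be put away: take each one's own lid from the sloping drainer and close the tin with it, guiding the lid's plug into the mouth before letting go, so that the lid sits flat on the rim all round. The open tin on the cork mat is still in use, so leave it open where it stands and its lid where it lies. Keep the two tins upright where they are in the basin, and do not disturb the other things.

Things in the scene. Friction and masses are not known exactly. Their poses are not given: they have to be found in the camera images.
- tin_round: open bare-steel tin, round, 80 mm outside diameter, 95 mm tall, walls and floor 3 mm (mouth about 73 mm); loose, 0.15 to 0.3 kg. Stands in the basin or on the cork mat. Origin: centre of its underside, z up; rim 95 mm above it
- tin_square: open bare-steel tin, square, 80 by 80 mm outside, 95 mm tall, walls and floor 3 mm (mouth 74 by 74 mm); loose, 0.15 to 0.3 kg. Stands in the basin or on the cork mat. Origin: centre of its underside, z up; rim 95 mm above it; x, y along its sides
- tin_oblong: open bare-steel tin, oblong, 80 mm (its x) by 54 mm (its y) outside, 95 mm tall, walls and floor 3 mm (mouth 74 by 48 mm); loose, 0.15 to 0.3 kg. Stands in the basin or on the cork mat. Origin: centre of its underside, z up; rim 95 mm above it
- lid_round: bare-steel lid: flat round flange, 84 mm diameter, 4 mm thick; under it a plug 68 mm diameter, 10 mm deep, slightly narrower at its foot; on top a dark wooden bar pull 50 mm long (x), 14 mm thick (y), flat-sided, 4 to 34 mm above the origin. Origin: centre of the flange's underside, which rests on the tin's rim; z out through the pull. Starts plug down on the drainer, x up the slope. 0.08 to 0.15 kg
- lid_square: bare-steel lid: flat square flange, 84 by 84 mm, 4 mm thick; under it a plug 68 by 68 mm, 10 mm deep, slightly narrower at its foot; on top a dark wooden bar pull 50 mm long (x), 14 mm thick (y), flat-sided, 4 to 34 mm above the origin. Origin: centre of the flange's underside, which rests on the tin's rim; z out through the pull. Starts plug down on the drainer, x up the slope. 0.08 to 0.15 kg
- lid_oblong: bare-steel lid: flat oblong flange, 84 mm (x) by 58 mm (y), 4 mm thick; under it a plug 68 by 42 mm, 10 mm deep, slightly narrower at its foot; on top a dark wooden bar pull 50 mm long (x), 14 mm thick (y), flat-sided, 4 to 34 mm above the origin. Origin: centre of the flange's underside, which rests on the tin's rim; z out through the pull. Starts plug down on the drainer, x up the slope. 0.08 to 0.15 kg
- basin: speckled white enamel basin with a dark rim, 330 mm across the rim, 65 mm high, flat floor 4 mm thick and 256 mm across; fixed. Origin: centre of its underside. Two of the three open tins stand in it, their centres within 80 mm of its middle; the tin on the mat is over 200 mm from it
- mat: round cork mat, 132 mm diameter, 4 mm thick, fixed. Origin: centre of its underside. One of the three open tins stands on it
- drainer: wooden slatted drainer, 334 mm wide (y), 130 mm deep, about 100 mm high, fixed. Its slats slope 35 degrees, rising along its x; the lids lie side by side 105 mm apart along its y, in any order, pulls leaning 35 degrees from vertical, lower edges on a front lip 18 mm above the slats. Origin: centre of its footprint; the slats' middle is 64 mm above it
- flat_tin_a: small closed flat tin of plain metal, 52 mm diameter, 24 mm high, lying in the basin beside the open tins; bystander. Origin: centre of its underside
- flat_tin_b: its twin, on the other side of the open tins in the basin; bystander. Origin: centre of its underside
- shield: red plastic paint shield (edge guide), 300 by 76 mm, up to 24 mm high, lying on the robot's side of the basin; bystander. Origin: centre of its underside, x along its length
- pliers: chrome pliers, 180 mm long, 14 mm thick, lying between basin and drainer; bystander. Origin: under the pivot, x towards the jaws
- dispenser: white plastic push dispenser bottle, 56 mm diameter, 150 mm tall, standing behind the drainer; bystander. Origin: centre of its underside
- spoon_rest: wooden spoon rest with a wooden spoon in it, 290 by 80 mm, 30 mm high, lying near the robot; bystander. Origin: centre of the rest's underside, x along its length

How it is judged:
By the outcome, as a careful person would: the job done as asked, in the order asked, and still so for the second after the job is handed in, with the robot touching nothing.
It also fails if it takes over 61 s, if anything falls off the work surface, if the arm or the gripper's body presses on something with over 40 N, if the wrist force passes 120 N, or if a joint passes its speed limit or range.

## Working session

There is one attempt and no reset: what is moved stays moved. The work goes in short steps, Python scripts to look and compute and a tool call to move; the robot and the scene stay as the last step left them, time stands still between calls to the robot, and variables do not carry over. Pictures are saved under pics/ and viewed, at most 10 in all, crops included, and the job is handed in when it is done.

Besides the shell and the picture viewer there is one more tool, called after ">>>" as name(argument=value, ...) on one line, values as JSON. servo_tool: Moves the arm, as the interface text tells. Its arguments: {"type":"object","properties":{"rows":{"type":"array"},"jaw":{"type":"number"}},"required":["rows"]}

```bash
mkdir -p pics
python3 - <<'E'
from plant import status, viewer
import cv2,numpy as np
s=status.sense();print(s)
ims=[]
for n in("side","top"):
    f=viewer.grab_frame(n);cv2.imwrite(f"pics/{n}0.png",f["pixels"][:,:,::-1]);print(n,f["camera_matrix"],f["D"],f["origin"],f["rotation"],f["shot"])
    for l in "tin_round tin_square tin_oblong lid_round lid_square lid_oblong basin mat drainer flat_tin_a shield pliers dispenser spoon_rest".split():
        r=viewer.spot_point(f,l);m=viewer.masks_of(f,l)
        print(l,[(np.round(x["xy"],1).tolist(),round(x["p"],2)) for x in r[:3]],[(np.round(x["box"]).tolist(),round(x["p"],2)) for x in m[:2]])
E
```

```text
{'clock': 0.0, 'joint_pos': array([-66.6641464 ,  23.94935933,  -0.58992182,  92.48430267,
         0.26741492,  63.63921916,  -3.03721569]), 'joint_velocities': array([-0.0500684 , -0.1471963 ,  0.07612737, -0.04541336, -0.04806981,
       -0.02025544, -0.10059738]), 'tau': array([-1.93987962e-04, -8.64442277e+01,  6.78899903e-01, -4.34894979e+01,
        1.90413214e-02,  7.45395839e-03,  2.18959212e-05]), 'position': array([0.27110974, 0.56299503, 0.40405474]), 'tcp_rot': array([[-9.00964261e-01,  4.33893038e-01, -4.81220860e-04],
       [ 4.33893300e-01,  9.00963528e-01, -1.15150179e-03],
       [-6.60661648e-05, -1.24626046e-03, -9.99999221e-01]]), 'ft_force': array([-0.01858203,  0.02130486, -0.61234858]), 'ft_torque': array([0.02939516, 0.01207898, 0.00339465]), 'finger_force': 0.0, 'opening': 1.001241963724612}
side [[379.5848344    0.         256.63806288]
 [  0.         379.5848344  194.01214744]
 [  0.           0.           1.        ]] [-0.08785621  0.          0.          0.          0.        ] [ 0.11286058 -0.48415002  0.69934727] [[ 0.80289341 -0.40592335  0.43656433]
[... 2356 characters left out ...]
59)]
basin [([353.0, 174.0], 0.84)] [([295.0, 109.0, 426.0, 242.0], 0.93)]
mat [([268.6, 107.0], 0.83)] [([245.0, 91.0, 290.0, 126.0], 0.65)]
drainer [([179.1, 157.9], 0.89)] [([120.0, 76.0, 226.0, 221.0], 0.91)]
flat_tin_a [([319.3, 192.4], 0.83), ([382.2, 161.4], 0.63), ([263.2, 102.7], 0.42)] [([315.0, 181.0, 334.0, 202.0], 0.89), ([375.0, 148.0, 402.0, 172.0], 0.89)]
shield [([364.4, 261.2], 0.66)] [([308.0, 246.0, 421.0, 287.0], 0.93), ([247.0, 76.0, 286.0, 116.0], 0.24)]
pliers [([275.4, 219.6], 0.84)] [([265.0, 191.0, 295.0, 262.0], 0.84)]
dispenser [([102.8, 155.3], 0.86)] [([71.0, 132.0, 116.0, 161.0], 0.67)]
spoon_rest [([200.0, 243.2], 0.88)] [([144.0, 207.0, 241.0, 289.0], 0.77)]
```

View pics/top0.png

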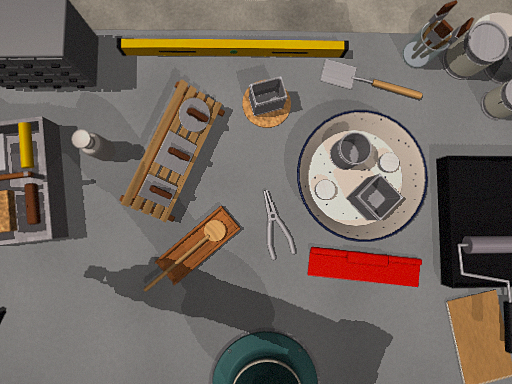

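View pics/side0.png

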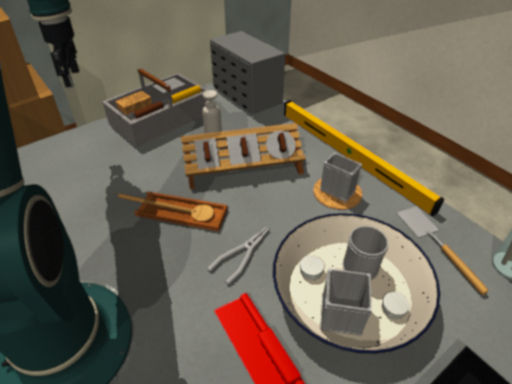

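```bash
cat > h.py <<'E'
import numpy as np,cv2,pickle
from scipy.optimize import minimize
from scipy.spatial.transform import Rotation as Ro
def proj(f,P):
    R=np.array(f["rotation"]).T
    return cv2.projectPoints(np.asarray(P,float).reshape(-1,3),cv2.Rodrigues(R)[0],-R@np.array(f["origin"]),np.array(f["camera_matrix"]),np.array(f["D"]))[0][:,0]
def ray(f,p):
    u=cv2.undistortPoints(np.array([[p]],float),np.array(f["camera_matrix"]),np.array(f["D"]))[0,0]
    d=np.array(f["rotation"])@[u[0],u[1],1];return np.array(f["origin"]),d/np.linalg.norm(d)
def atz(f,p,z):
    o,d=ray(f,p);return o+d*(z-o[2])/d[2]
def tri(fp):
    A=np.zeros((3,3));b=np.zeros(3);L=[ray(f,p) for f,p in fp]
    for o,d in L:
        M=np.eye(3)-np.outer(d,d);A+=M;b+=M@o
    X=np.linalg.solve(A,b);return X,[np.linalg.norm(np.cross(X-o,d)) for o,d in L]
t=np.linspace(0,2*np.pi,60,endpoint=False)
def shape(n,lid=False):
    if n=="round": return (.042 if lid else .04)*np.c_[np.cos(t),np.sin(t)]
    a=.042 if lid else .04; b=a if n=="square" else (.029 if lid else .027)
    return np.array([[a,b],[-a,b],[-a,-b],[a,-b]])
def tinpts(n,x,y,yaw,z0,h=.095):
    s=shape(n)@np.array([[np.cos(yaw),np.sin(yaw)],[-np.sin(yaw),np.cos(yaw)]])+[x,y]
    return np.r_[np.c_[s,0*s[:,0]+z0],np.c_[s,0*s[:,0]+z0+h]]
def hullmask(f,P,S=4):
    m=np.zeros((384*S,512*S),np.uint8);h=cv2.convexHull(((proj(f,P)+.5)*S*16-8).astype(np.int32))
    cv2.fillConvexPoly(m,h,255,shift=4);return cv2.resize(m,(512,384),interpolation=cv2.INTER_AREA)/255.
def fittin(n,data,x0,z0=.004):
    def c(p):
        e=0
        for f,m in data:
            a=cv2.GaussianBlur(hullmask(f,tinpts(n,p[0],p[1],p[2]/10,z0)),(0,0),1.);b=cv2.GaussianBlur(m.astype(float),(0,0),1.);e+=((a-b)**2).sum()/m.sum()
        return e
    best=min((minimize(c,[x0[0],x0[1],y],method="Nelder-Mead",options=dict(initial_simplex=np.array([[0,0,0],[.01,0,0],[0,.01,0],[0,0,3]])+[x0[0],x0[1],y],xatol=1e-4)) for y in ([0] if n=="round" else [0,5])),key=lambda r:r.fun)
    return best.x*[1,1,.1],best.fun
E
python3 - <<'E'
from h import *
from plant import viewer,status
D={}
for n in("side","top"):
    f=viewer.grab_frame(n);D[n]=f
    for l in("tin_round","tin_square"):
        D[n,l]=[m for m in viewer.masks_of(f,l)]
pickle.dump(D,open("d.pkl","wb"))
print(status.sense()["clock"])
T,S=D["top"],D["side"]
for n,p in(("round",(352,140)),("square",(376,190))):
    x0=atz(T,p,.095)[:2]
    for k in(("top",),("side",),("top","side")):
        print(n,k,fittin(n,[(D[v],D[v,"tin_"+n][0]["pixels"]) for v in k],x0),[D[v,"tin_"+n][0]["box"] for v in k])
# pulls
B={"round":((175,95,212,136),(265,125,300,164)),"square":((155,135,200,172),(226,132,263,168)),"oblong":((141,172,180,207),(193,134,221,172))}
for n,(bt,bs) in B.items():
    q=[]
    for f,b in((T,bt),(S,bs)):
        im=f["pixels"].astype(int);m=((im[...,0]-im[...,2]>8)&(im.sum(2)<260)).astype(np.uint8)
        k=np.zeros_like(m);k[b[1]:b[3],b[0]:b[2]]=1;N,lab,st,c=cv2.connectedComponentsWithStats(m*k)
        i=1+np.argmax(st[1:,4]);q.append((f,c[i]));print(n,st[i],c[i])
    print(tri(q))
E
python3 - <<'E'
import cv2,numpy as np
a=cv2.imread('pics/top0.png')[70:225,110:240];b=cv2.imread('pics/side0.png')[85:200,175:315]
c=cv2.imread('pics/top0.png')[100:250,290:435]
cv2.imwrite('pics/c.png',np.hstack([cv2.resize(i,(395,440),interpolation=2) for i in(a,c)]))
E
```

```text
3.2
round ('top',) (array([ 0.60018578, -0.21791999,  0.46966448]), np.float64(0.018303048306959686)) [[331.2, 131.7, 370.8, 170.4]]
round ('side',) (array([ 0.60494534, -0.21681047,  0.7857702 ]), np.float64(0.08929868820342446)) [[340.5, 224.6, 391.0, 280.8]]
round ('top', 'side') (array([ 0.60118954, -0.21848704,  0.48580584]), np.float64(0.11923599918713187)) [[331.2, 131.7, 370.8, 170.4], [340.5, 224.6, 391.0, 280.8]]
square ('top',) (array([ 0.47976619, -0.27505294,  0.74488236]), np.float64(0.00787109383144908)) [[350.9, 172.7, 403.4, 222.0]]
square ('side',) (array([ 0.48078713, -0.275741  ,  0.73843874]), np.float64(0.004429537393056117)) [[319.1, 266.4, 372.4, 335.0]]
square ('top', 'side') (array([ 0.48042817, -0.27529134,  0.73918433]), np.float64(0.014248962175343317)) [[350.9, 172.7, 403.4, 222.0], [319.1, 266.4, 372.4, 335.0]]
round [186 107  23  15 171] [197.05263158 114.35087719]
round [278 133   9  20 130] [281.89230769 142.94615385]
(array([0.68447106, 0.16781557, 0.08420609]), [np.float64(0.0013956304753507743), np.float64(0.00139563047535076)])
square [168 147  22  14 151] [178.29139073 153.56953642]
square [240 138   9  20 119] [243.93277311 147.53781513]
(array([0.58704125, 0.21248822, 0.0844989 ]), [np.float64(0.0014682019282898384), np.float64(0.0014682019282898828)])
oblong [149 185  23  14 143] [160.04195804 191.74125874]
oblong [203 142   9  21 129] [206.65116279 152.15503876]
(array([0.49423072, 0.2552914 , 0.08455143]), [np.float64(0.0015883655282833268), np.float64(0.0015883655282831009)])
```

View pics/c.png

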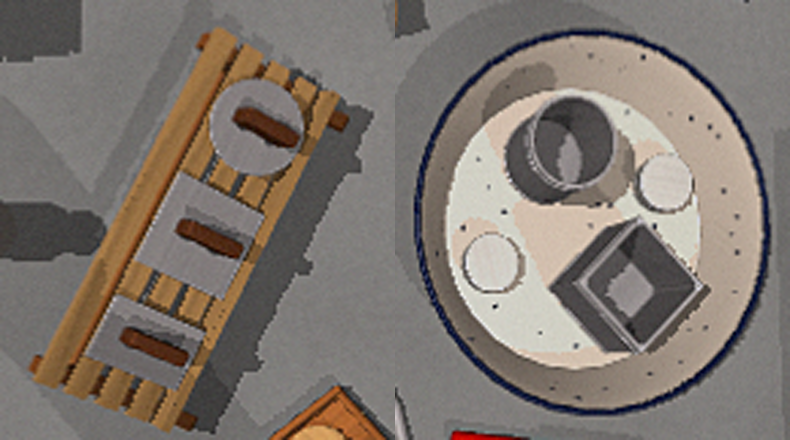

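```bash
cat >> h.py <<'E'
from plant import status
u=np.array([.4178,.9085,0]);c,s_=np.cos(np.radians(35)),np.sin(np.radians(35))
Z=-u*s_+np.array([0,0,c]);Yl=np.array([-u[1],u[0],0])
Rg=np.c_[np.cross(-Yl,-Z),-Yl,-Z]   # grasp tool rotation
def down(yaw):  # tool down, y axis at yaw deg
    a=np.radians(yaw);y=np.array([np.cos(a),np.sin(a),0]);z=np.array([0,0,-1.]);return np.c_[np.cross(y,z),y,z]
def delta(P,R):
    s=status.sense();R0=s["tcp_rot"];print("delta",np.round(R0.T@(np.array(P)-s["position"])*1000,1).tolist(),np.round(Ro.from_matrix(R0.T@R).as_rotvec(degrees=True),2).tolist(),"clock",round(s["clock"],2))
E
python3 - <<'E'
from h import *
g=np.array([.587,.2125,.0845])+.162*Z
print(g,Rg)
p=g+.1*Z; print(p)
delta(p+[0,0,.1],Rg);delta(p,Rg)
D=pickle.load(open("d.pkl","rb"));print(atz(D["top"],(103,155),0))
E
```

```text
[0.54817828 0.12808274 0.21720263] [[ 0.34224172  0.9085      0.23964024]
 [ 0.74419963 -0.4178      0.52109419]
 [ 0.57353576 -0.         -0.81915204]]
[0.52421426 0.07597332 0.29911784]
delta [-439.3, -329.1, 5.6] [-27.11, 27.6, 85.96] clock 3.2
delta [-439.3, -329.1, 105.6] [-27.11, 27.6, 85.96] clock 3.2
[0.5971613  0.42785504 0.        ]
```

>>> servo_tool(rows=[-439, -329, 5, -27.1, 27.6, 86, -439, -329, 5, -27.1, 27.6, 86, -439, -329, 5, -27.1, 27.6, 86, -439, -329, 5, -27.1, 27.6, 86, -439, -329, 5, -27.1, 27.6, 86, -439, -329, 5, -27.1, 27.6, 86, -439, -329, 5, -27.1, 27.6, 86, -439, -329, 5, -27.1, 27.6, 86, -439, -329, 5, -27.1, 27.6, 86, -439, -329, 5, -27.1, 27.6, 86, -439, -329, 5, -27.1, 27.6, 86, -439, -329, 5, -27.1, 27.6, 86], jaw=50)

```text
clock: 4.4
position: [0.5258, 0.0702, 0.3998]
tcp_rot: [[0.353, 0.902, 0.247], [0.739, -0.431, 0.518], [0.574, 0.0, -0.819]]
ft_force: [-0.5, 1.2, 0.5]
opening: 0.587
finger_force: 0.0
```

Run:
```python
from h import *
g=np.array([.587,.2125,.0845])+.162*Z
s=status.sense();print(s["position"],s["joint_pos"])
delta(g+.1*Z,Rg);delta(g+.03*Z,Rg);delta(g,Rg)
```

```text
[0.52580649 0.07021446 0.39980025] [-22.45242488  12.74621164  21.49973237 113.28771787 -50.00601005
  48.77556077   4.59423829]
delta [-54.1, -3.9, 85.0] [0.47, -0.03, -0.67] clock 4.4
delta [-54.1, -4.5, 155.0] [0.47, -0.03, -0.67] clock 4.4
delta [-54.2, -4.7, 185.0] [0.47, -0.03, -0.67] clock 4.4
```

Reachable. Approach to 30 mm short, then look.

>>> servo_tool(rows=[-54, -4, 85, 0.5, 0, -0.7, -54, -4, 85, 0.5, 0, -0.7, -54, -4, 85, 0.5, 0, -0.7, -54, -4.5, 115, 0.5, 0, -0.7, -54, -4.5, 145, 0.5, 0, -0.7, -54, -4.5, 155, 0.5, 0, -0.7, -54, -4.5, 155, 0.5, 0, -0.7, -54, -4.5, 155, 0.5, 0, -0.7])

```text
clock: 5.2
position: [0.5391, 0.1182, 0.2437]
tcp_rot: [[0.331, 0.914, 0.234], [0.748, -0.405, 0.525], [0.575, 0.001, -0.818]]
ft_force: [0.9, -0.4, -1.6]
opening: 0.586
finger_force: 0.0
```

Run:
```python
from h import *
from plant import viewer
g=np.array([.587,.2125,.0845])+.162*Z
delta(g,Rg)
o=[]
s=status.sense()
gp=np.array(s["position"])+.155*s["tcp_rot"][:,2]
for n in("top","side"):
    f=viewer.grab_frame(n);im=f["pixels"][:,:,::-1].copy()
    b=(110,70) if n=="top" else(175,75)
    p=proj(f,[gp,gp+.018*s["tcp_rot"][:,2]]);c=cv2.resize(im[b[1]:b[1]+150,b[0]:b[0]+130],None,fx=3,fy=3,interpolation=2)
    for q in p: cv2.circle(c,tuple(int(v) for v in (q-b+.5)*3),3,(0,255,0),-1)
    o.append(c)
cv2.imwrite("pics/g1.png",np.hstack(o))
```

```text
delta [-4.8, 4.2, 29.0] [-0.4, -0.07, 0.68] clock 5.2
```

View pics/g1.png

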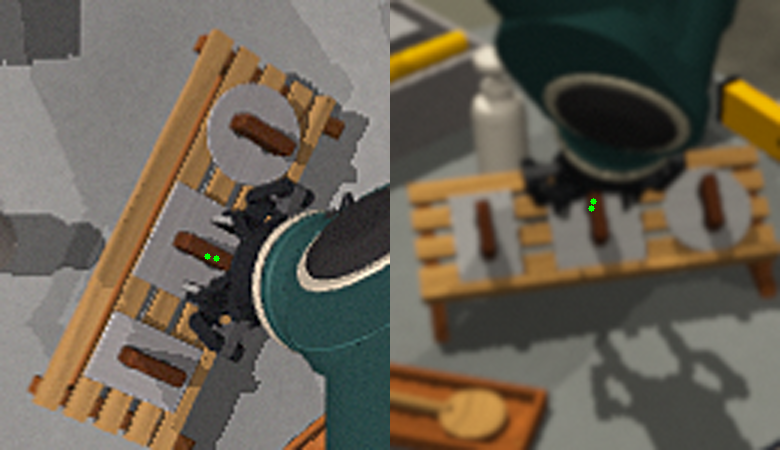

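>>> servo_tool(rows=[-5, 4, 0, -0.4, 0, 0.7, -5, 4, 10, -0.4, 0, 0.7, -5, 4, 20, -0.4, 0, 0.7, -5, 4, 29, -0.4, 0, 0.7, -5, 4, 29, -0.4, 0, 0.7])

```text
clock: 5.8
position: [0.5473, 0.1283, 0.2147]
tcp_rot: [[0.344, 0.908, 0.238], [0.744, -0.418, 0.522], [0.573, -0.003, -0.819]]
ft_force: [-0.4, -0.4, -0.6]
opening: 0.586
finger_force: 0.0
```

>>> servo_tool(rows=[0, 0, 0, 0, 0, 0, 0, 0, 0, 0, 0, 0, 0, 0, 0, 0, 0, 0, 0, 0, 0, 0, 0, 0, 0, 0, 0, 0, 0, 0, 0, 0, 0, 0, 0, 0, 0, 0, 0, 0, 0, 0, 0, 0, 0, 0, 0, 0], jaw=0)

```text
clock: 6.6
position: [0.5476, 0.1272, 0.2165]
tcp_rot: [[0.343, 0.908, 0.241], [0.744, -0.419, 0.521], [0.574, 0.0, -0.819]]
ft_force: [-8.9, -11.7, 18.2]
opening: 0.158
finger_force: 70.5
```

Run:
```python
from h import *
s=status.sense();print(s)
delta(np.array([.587,.2125,.0845])+.162*Z,Rg)
```

```text
{'clock': 6.6, 'joint_pos': array([ -7.6268876 ,  31.08989774,  -2.54086334, 115.43620427,
       -67.68982353,  29.36161986,  25.25591391]), 'joint_velocities': array([-0.00710444, -0.10780407,  0.0057669 ,  0.02062619, -0.1109714 ,
       -0.00298104, -0.06007162]), 'tau': array([-4.79678974e+00, -7.35411429e+01, -4.69001144e+00, -2.84598523e+01,
       -1.58476330e+00,  2.65301624e-01, -4.61109029e-02]), 'position': array([0.54755648, 0.12724515, 0.21652545]), 'tcp_rot': array([[ 3.42944150e-01,  9.08020599e-01,  2.40599047e-01],
       [ 7.43638458e-01, -4.18925460e-01,  5.21059788e-01],
       [ 5.73926087e-01,  2.24297806e-04, -8.18907074e-01]]), 'ft_force': array([ -8.89655023, -11.73262574,  18.21714154]), 'ft_torque': array([-0.4638361 ,  0.92895709,  0.5169637 ]), 'finger_force': 70.52377061569132, 'opening': 0.15772132446383547}
delta [1.2, 0.2, 0.0] [0.05, -0.03, -0.05] clock 6.6
```

>>> servo_tool(rows=[0, 0, -15, 0, 0, 0, 0, 0, -40, 0, 0, 0, 0, 0, -70, 0, 0, 0, 0, 0, -100, 0, 0, 0, 0, 0, -100, 0, 0, 0, 0, 0, -100, 0, 0, 0])

```text
clock: 7.2
position: [0.5232, 0.076, 0.298]
tcp_rot: [[0.342, 0.908, 0.24], [0.744, -0.418, 0.522], [0.574, -0.0, -0.819]]
ft_force: [-0.0, -0.1, -1.5]
opening: 0.156
finger_force: 66.4
```

Run:
```python
from h import *
print(status.sense()["joint_pos"],status.sense()["position"],status.sense()["ft_force"],status.sense()["opening"])
delta([.48,-.275,.36],down(-47.65))
```

```text
[ -7.11679585  20.68612351   3.37097435 117.62276058 -57.43426166
  38.15751131  16.73111559] [0.52323635 0.0759994  0.29804381] [-0.0139941  -0.1361878  -1.52851525] 0.15624998033514936
delta [-240.3, 107.4, -244.2] [-7.03, -34.55, 22.21] clock 7.2
```

>>> servo_tool(rows=[-40, 18, -41, -1.2, -5.8, 3.7, -80, 36, -82, -2.4, -11.5, 7.4, -120, 54, -122, -3.5, -17.3, 11.1, -160, 72, -163, -4.7, -23, 14.8, -200, 90, -203, -5.9, -28.8, 18.5, -230, 103, -234, -6.7, -33, 21.3, -240, 107.5, -244, -7, -34.5, 22.2, -240, 107.5, -244, -7, -34.5, 22.2, -240, 107.5, -244, -7, -34.5, 22.2, -240, 107.5, -244, -7, -34.5, 22.2, -240, 107.5, -244, -7, -34.5, 22.2, -240, 107.5, -244, -7, -34.5, 22.2])

```text
clock: 8.4
position: [0.481, -0.2733, 0.3588]
tcp_rot: [[0.737, 0.676, -0.002], [0.676, -0.737, 0.002], [-0.0, -0.002, -1.0]]
ft_force: [-0.9, -0.3, -0.4]
opening: 0.151
finger_force: 66.3
```

Run:
```python
from h import *
print(status.sense()["joint_pos"],status.sense()["position"],status.sense()["opening"])
delta([.48,-.275,.36],down(-47.65))
delta([.48,-.275,.305],down(-47.65))
```

```text
[  0.25641642  21.98323201  32.63433827 106.29070751 -14.15305825
  55.88733464  -8.46222528] [ 0.48104153 -0.27326685  0.35882392] 0.15119710008335346
delta [-1.9, 0.6, -1.2] [-0.13, 0.0, 0.15] clock 8.4
delta [-1.9, 0.7, 53.8] [-0.13, 0.0, 0.15] clock 8.4
```

>>> servo_tool(rows=[-2, 0.5, 20, 0, 0, 0, -2, 0.5, 40, 0, 0, 0, -2, 0.5, 49, 0, 0, 0, -2, 0.5, 49, 0, 0, 0, -2, 0.5, 49, 0, 0, 0])

```text
clock: 8.9
position: [0.4797, -0.276, 0.3107]
tcp_rot: [[0.738, 0.675, -0.001], [0.675, -0.738, 0.001], [-0.0, -0.001, -1.0]]
ft_force: [-0.6, -0.5, -0.1]
opening: 0.154
finger_force: 66.3
```

```bash
cat > look.py <<'E'
from h import *
from plant import viewer
import sys
n=sys.argv[1];tin=[float(v) for v in sys.argv[2:5]];boxes={"top":(310,110,120,130),"side":(290,190,160,170)}
s=status.sense();R=s["tcp_rot"];pos=s["position"]+R[:,2]*.181
print(pos,s["joint_pos"].round(1))
o=[]
for v in("top","side"):
    f=viewer.grab_frame(v);pickle.dump(f,open(f"f_{v}.pkl","wb"));b=boxes[v];k=390/b[2]
    im=cv2.resize(f["pixels"][b[1]:b[1]+b[3],b[0]:b[0]+b[2],::-1],None,fx=k,fy=k,interpolation=cv2.INTER_CUBIC)
    def draw(P,c): cv2.polylines(im,[((proj(f,P)-b[:2]+.5)*k).astype(int)],True,c,1,cv2.LINE_AA)
    T=tinpts(n,*tin,.004);h=len(T)//2;draw(T[h:],(0,255,0));draw(T[:h],(0,120,0))
    L=shape(n,True)
    for z,c in((0,(0,0,255)),(.004,(255,0,255))): draw(pos+np.c_[L,0*L[:,0]+z]@np.c_[R[:,0],-R[:,1],-R[:,2]].T,c)
    o.append(im)
h=max(i.shape[0] for i in o);cv2.imwrite(sys.argv[5],np.hstack([cv2.copyMakeBorder(i,0,h-i.shape[0],0,0,0) for i in o]))
E
python3 look.py square .4802 -.2753 .7392 pics/l1.png
```

```text
[ 0.4795671  -0.2758138   0.12966388] [  2.1  25.7  31.1 108.4 -16.9  50.5  -6. ]
```

View pics/l1.png

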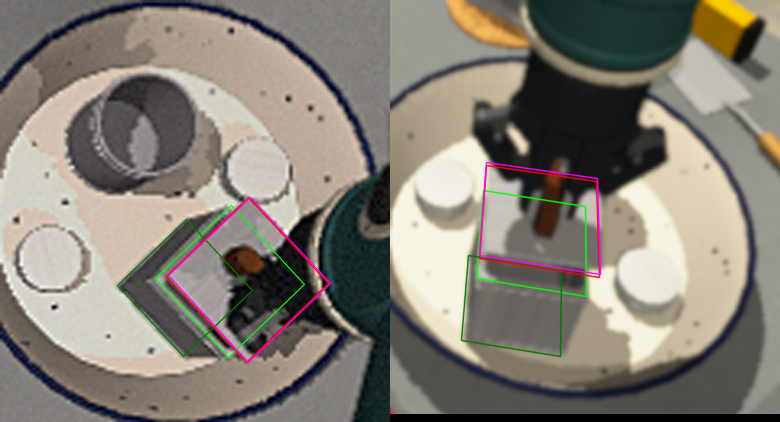

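Run:
```python
from h import *
from plant import viewer
s=status.sense();R=s["tcp_rot"]
M=np.c_[R[:,0],-R[:,1],-R[:,2]]
for v in("top","side"):
    f=pickle.load(open(f"f_{v}.pkl","rb"));r=viewer.masks_of(f,"lid_square")
    m=r[0]["pixels"];print(v,r[0]["p"],r[0]["box"],m.sum())
    m=m.astype(np.uint8)
    D=cv2.distanceTransform(m,cv2.DIST_L2,3)
    pickle.dump(m,open(f"m_{v}.pkl","wb"))
o=[]
for v,b in(("top",(355,165,65,65)),("side",(315,245,65,65))):
    f=pickle.load(open(f"f_{v}.pkl","rb"));k=6
    im=cv2.resize(f["pixels"][b[1]:b[1]+b[3],b[0]:b[0]+b[2],::-1],None,fx=k,fy=k,interpolation=cv2.INTER_CUBIC)
    m=pickle.load(open(f"m_{v}.pkl","rb"))[b[1]:b[1]+b[3],b[0]:b[0]+b[2]]
    cs,_=cv2.findContours(cv2.resize(m,None,fx=k,fy=k,interpolation=0),0,1);cv2.drawContours(im,cs,-1,(0,255,255),1)
    P=s["position"]+R[:,2]*.181+np.c_[shape("square",True),[.0]*4]@M.T
    cv2.polylines(im,[((proj(f,P)-b[:2]+.5)*k).astype(int)],True,(255,0,255),1)
    P=tinpts("square",.4802,-.2753,.7392,.004)[4:]
    cv2.polylines(im,[((proj(f,P)-b[:2]+.5)*k).astype(int)],True,(0,255,0),1)
    o.append(im)
cv2.imwrite("pics/l2.png",np.hstack(o));print(s["clock"])
```

```text
top 0.73 [361.0, 171.5, 399.3, 220.4] 691
side 0.55 [330.8, 258.3, 378.1, 301.3] 1327
9.0
```

View pics/l2.png

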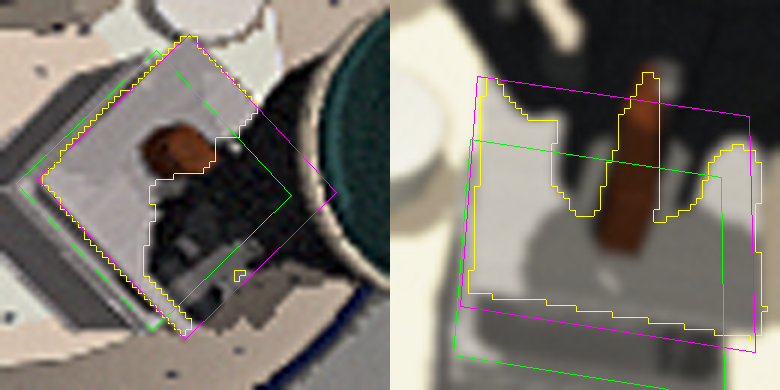

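Run:
```python
from h import *
s=status.sense();R=s["tcp_rot"];M=np.c_[R[:,0],-R[:,1],-R[:,2]]
O=s["position"]+R[:,2]*.177;P=O+np.c_[shape("square",True),[.0]*4]@M.T
print(O)
f=pickle.load(open("f_side.pkl","rb"));p=proj(f,P);print(p)
for q in((327.5,293.3),(376.2,300.3)):
    i=np.argmin(np.linalg.norm(p-q,axis=1));print(i,(atz(f,q,P[i,2])-P[i])*1000)
f=pickle.load(open("f_top.pkl","rb"));P=P+M[:,2]*.004;p=proj(f,P);m=pickle.load(open("m_top.pkl","rb"));
for q in((361.6,194.5),(386,170.9)):
    i=np.argmin(np.linalg.norm(p-q,axis=1));print(i,p[i],(atz(f,q,P[i,2])-P[i])*1000)
```

```text
[ 0.47960923 -0.27595312  0.1337932 ]
[[329.34750867 256.03276253]
 [326.49478632 294.47639296]
 [375.92940525 302.16076192]
 [374.75879662 262.72084126]]
1 [ 3.01243460e+00  6.46104641e-01 -5.55111512e-14]
2 [ 3.14162984e+00  2.13133491e+00 -2.77555756e-14]
0 [361.89464456 194.2862899 ] [-4.90803963e-01  7.02647849e-01 -2.77555756e-14]
3 [387.45753512 169.86793152] [-2.41715132  3.54345715  0.        ]
```

>>> servo_tool(rows=[0, 0, 8, 0, 0, 0, 0, 0, 16, 0, 0, 0, 0, 0, 22, 0, 0, 0, 0, 0, 26, 0, 0, 0, 0, 0, 29, 0, 0, 0, 0, 0, 29, 0, 0, 0, 0, 0, 29, 0, 0, 0])

```text
clock: 9.8
position: [0.4795, -0.2761, 0.2812]
tcp_rot: [[0.738, 0.674, -0.001], [0.674, -0.738, 0.001], [-0.0, -0.002, -1.0]]
ft_force: [-0.1, -0.1, -1.4]
opening: 0.153
finger_force: 66.3
```

>>> servo_tool(rows=[0, 0, 2, 0, 0, 0, 0, 0, 4, 0, 0, 0, 0, 0, 5, 0, 0, 0, 0, 0, 5, 0, 0, 0, 0, 0, 5, 0, 0, 0])

```text
clock: 10.3
position: [0.4795, -0.2761, 0.2769]
tcp_rot: [[0.738, 0.674, -0.0], [0.674, -0.738, 0.001], [0.0, -0.001, -1.0]]
ft_force: [-4.6, 2.5, 16.7]
opening: 0.148
finger_force: 70.2
```

>>> servo_tool(rows=[0, 0, 0, 0, 0, 0, 0, 0, 0, 0, 0, 0, 0, 0, 0, 0, 0, 0, 0, 0, 0, 0, 0, 0, 0, 0, 0, 0, 0, 0], jaw=45)

```text
clock: 10.8
position: [0.4794, -0.276, 0.276]
tcp_rot: [[0.738, 0.674, -0.001], [0.674, -0.738, 0.001], [-0.0, -0.002, -1.0]]
ft_force: [0.3, 0.3, -0.6]
opening: 0.529
finger_force: 0.0
```

>>> servo_tool(rows=[0, 0, -20, 0, 0, 0, 0, 0, -50, 0, 0, 0, 0, 0, -90, 0, 0, 0, 0, 0, -130, 0, 0, 0, 0, 0, -150, 0, 0, 0, 0, 0, -150, 0, 0, 0, 0, 0, -150, 0, 0, 0])

```text
clock: 11.5
position: [0.4796, -0.276, 0.4259]
tcp_rot: [[0.738, 0.674, -0.001], [0.674, -0.738, 0.001], [0.0, -0.002, -1.0]]
ft_force: [-0.8, 0.7, -0.7]
opening: 0.527
finger_force: 0.0
```

Run:
```python
from h import *
g=np.array([.6845,.168,.0845])+.165*Z
print(g);delta(g+.1*Z+[0,0,.05],Rg)
```

```text
[0.64495936 0.08201946 0.21966009]
delta [310.8, -130.4, 74.5] [6.9, 34.51, -22.2] clock 11.5
```

>>> servo_tool(rows=[45, -19, 10, 1, 5, -3.2, 90, -38, 20, 2, 10, -6.4, 135, -57, 32, 3, 15, -9.6, 180, -76, 43, 4, 20, -12.9, 225, -95, 54, 5, 25, -16, 270, -114, 65, 6, 30, -19.3, 311, -130, 74.5, 6.9, 34.5, -22.2, 311, -130, 74.5, 6.9, 34.5, -22.2, 311, -130, 74.5, 6.9, 34.5, -22.2, 311, -130, 74.5, 6.9, 34.5, -22.2, 311, -130, 74.5, 6.9, 34.5, -22.2])

```text
clock: 12.6
position: [0.6213, 0.0285, 0.3517]
tcp_rot: [[0.344, 0.908, 0.24], [0.744, -0.42, 0.52], [0.573, -0.0, -0.82]]
ft_force: [-0.1, -1.4, 0.4]
opening: 0.529
finger_force: 0.0
```

Run:
```python
from h import *
from plant import viewer
g=np.array([.6845,.168,.0845])+.165*Z
print(status.sense()["joint_pos"])
delta(g+.03*Z,Rg)
b=(325,160,100,90);f=viewer.grab_frame("top");g_=viewer.grab_frame("side");o=[]
for f,b in((f,(300,110,130,130)),(g_,(280,205,165,165))):
    im=cv2.resize(f["pixels"][b[1]:b[1]+b[3],b[0]:b[0]+b[2],::-1],(390,390),interpolation=cv2.INTER_CUBIC);k=390/b[2]
    P=tinpts("square",.4802,-.2753,.7392,.004,.101)*1;P=P[4:]
    P[:,:2]=[.4802,-.2753]+(P[:,:2]-[.4802,-.2753])*1.05
    cv2.polylines(im,[((proj(f,P)-b[:2]+.5)*k).astype(int)],True,(0,255,0),1);o.append(im)
cv2.imwrite("pics/p1.png",np.hstack(o))
```

```text
[ -6.51255227  25.3836942    9.71038568 101.86080467 -50.05852332
  49.93885706   9.38385573]
delta [-27.7, -0.9, 111.7] [0.06, 0.07, -0.09] clock 12.6
```

View pics/p1.png

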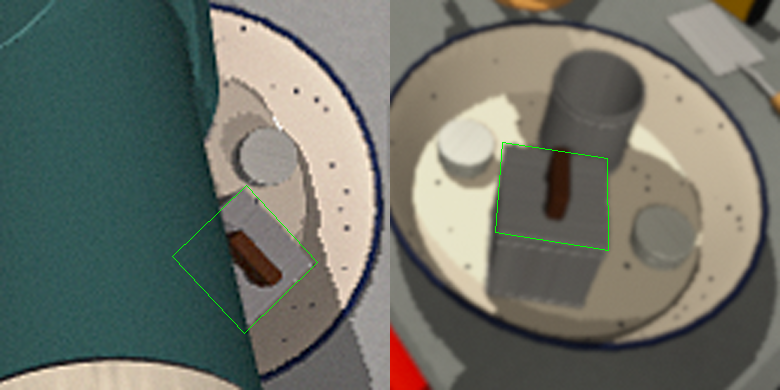

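The square lid sits flat on its tin (outline at side-crop (500–608, 143–250) matches). Now the round lid.

>>> servo_tool(rows=[-20, -1, 40, 0, 0, 0, -28, -1, 80, 0, 0, 0, -28, -1, 105, 0, 0, 0, -28, -1, 112, 0, 0, 0, -28, -1, 112, 0, 0, 0, -28, -1, 112, 0, 0, 0])

```text
clock: 13.3
position: [0.6381, 0.0667, 0.2453]
tcp_rot: [[0.342, 0.908, 0.241], [0.744, -0.419, 0.52], [0.574, 0.002, -0.819]]
ft_force: [0.0, -0.5, 0.8]
opening: 0.525
finger_force: 0.0
```

Run:
```python
from h import *
g=np.array([.6845,.168,.0845])+.165*Z
print(status.sense()["joint_pos"])
delta(g,Rg)
```

```text
[ -6.37966656  34.93125373   5.0172214  102.62556115 -58.07261716
  40.46220749  17.75334694]
delta [-0.9, -0.3, 30.6] [0.1, 0.0, 0.0] clock 13.3
```

>>> servo_tool(rows=[-1, 0, 10, 0, 0, 0, -1, 0, 20, 0, 0, 0, -1, 0, 28, 0, 0, 0, -1, 0, 30.5, 0, 0, 0, -1, 0, 30.5, 0, 0, 0])

```text
clock: 13.8
position: [0.6448, 0.083, 0.2178]
tcp_rot: [[0.343, 0.909, 0.239], [0.744, -0.418, 0.521], [0.573, -0.001, -0.82]]
ft_force: [0.4, -0.7, -0.3]
opening: 0.527
finger_force: 0.0
```

>>> servo_tool(rows=[0, 0, 0, 0, 0, 0, 0, 0, 0, 0, 0, 0, 0, 0, 0, 0, 0, 0, 0, 0, 0, 0, 0, 0, 0, 0, 0, 0, 0, 0, 0, 0, 0, 0, 0, 0, 0, 0, 0, 0, 0, 0], jaw=0)

```text
clock: 14.5
position: [0.6449, 0.0824, 0.2187]
tcp_rot: [[0.343, 0.908, 0.24], [0.744, -0.418, 0.521], [0.573, 0.0, -0.819]]
ft_force: [-2.7, -3.7, 5.5]
opening: 0.152
finger_force: 59.4
```

>>> servo_tool(rows=[0, 0, -15, 0, 0, 0, 0, 0, -40, 0, 0, 0, 0, 0, -70, 0, 0, 0, 0, 0, -100, 0, 0, 0, 0, 0, -120, 0, 0, 0, 0, 0, -120, 0, 0, 0, 0, 0, -120, 0, 0, 0])

```text
clock: 15.2
position: [0.6159, 0.0204, 0.3167]
tcp_rot: [[0.342, 0.909, 0.24], [0.744, -0.418, 0.521], [0.573, 0.0, -0.819]]
ft_force: [0.4, 0.3, -1.6]
opening: 0.149
finger_force: 58.6
```

Run:
```python
from h import *
print(status.sense()["joint_pos"],status.sense()["position"])
delta([.6005,-.218,.36],down(-44))
```

```text
[ -4.83123385  27.51649256   8.60590366 103.86256262 -52.70304193
  47.60526344  14.16325887] [0.61594942 0.02038597 0.31672112]
delta [-157.9, 85.6, -163.4] [-5.89, -34.65, 18.7] clock 15.2
```

>>> servo_tool(rows=[-30, 16, -32, -1.2, -6.9, 3.7, -60, 33, -64, -2.4, -13.8, 7.5, -95, 52, -98, -3.6, -20.7, 11.2, -130, 70, -133, -4.7, -27.6, 15, -158, 85.5, -163.5, -5.9, -34.6, 18.7, -158, 85.5, -163.5, -5.9, -34.6, 18.7, -158, 85.5, -163.5, -5.9, -34.6, 18.7, -158, 85.5, -163.5, -5.9, -34.6, 18.7, -158, 85.5, -163.5, -5.9, -34.6, 18.7])

```text
clock: 16.1
position: [0.6007, -0.2171, 0.3594]
tcp_rot: [[0.693, 0.721, -0.0], [0.721, -0.693, 0.002], [0.001, -0.001, -1.0]]
ft_force: [0.1, 0.1, -1.4]
opening: 0.154
finger_force: 58.8
```

Run:
```python
from h import *
print(status.sense()["joint_pos"],status.sense()["position"])
delta([.6005,-.218,.306],down(-44))
```

```text
[ -6.3260926   31.08172481  32.81463103  93.7185473  -18.80110427
  60.82369608 -11.88043006] [ 0.60074853 -0.21705406  0.35935299]
delta [-0.9, 0.6, 53.4] [-0.08, -0.07, 0.1] clock 16.1
```

>>> servo_tool(rows=[-1, 0.5, 20, 0, 0, 0, -1, 0.5, 40, 0, 0, 0, -1, 0.5, 53, 0, 0, 0, -1, 0.5, 53, 0, 0, 0, -1, 0.5, 53, 0, 0, 0])

```text
clock: 16.6
position: [0.6004, -0.2193, 0.3075]
tcp_rot: [[0.695, 0.719, 0.001], [0.719, -0.695, 0.001], [0.001, -0.0, -1.0]]
ft_force: [0.5, 0.3, -0.5]
opening: 0.154
finger_force: 58.8
```

Run:
```python
from h import *
from plant import viewer
s=status.sense();R=s["tcp_rot"];M=np.c_[R[:,0],-R[:,1],-R[:,2]];O=s["position"]+R[:,2]*.177;print(O)
L=shape("round",True);o=[]
for v,b in(("top",(325,115,65,65)),("side",(330,205,75,75))):
    f=viewer.grab_frame(v);k=390/b[2]
    r=viewer.masks_of(f,"lid_round");m=r[0]["pixels"].astype(np.uint8);print(v,r[0]["p"],r[0]["box"])
    im=cv2.resize(f["pixels"][b[1]:b[1]+b[3],b[0]:b[0]+b[2],::-1],(390,390),interpolation=cv2.INTER_CUBIC)
    cs,_=cv2.findContours(cv2.resize(m[b[1]:b[1]+b[3],b[0]:b[0]+b[2]],(390,390),interpolation=0),0,1);cv2.drawContours(im,cs,-1,(0,255,255),1)
    for P,c in((O+np.c_[L,0*t]@M.T,(255,0,255)),(O+np.c_[L,0*t+.004]@M.T,(255,0,255)),(tinpts("round",.6005,-.218,0,.004)[60:],(0,255,0)),(tinpts("round",.6005,-.218,0,.004)[:60],(0,120,0))):
        cv2.polylines(im,[((proj(f,P)-b[:2]+.5)*k).astype(int)],True,c,1)
    o.append(im)
cv2.imwrite("pics/r1.png",np.hstack(o))
```

```text
[ 0.60045929 -0.21912954  0.13049387]
top 0.84 [342.7, 128.1, 371.8, 160.1]
side 0.91 [352.4, 209.9, 392.9, 247.7]
```

View pics/r1.png

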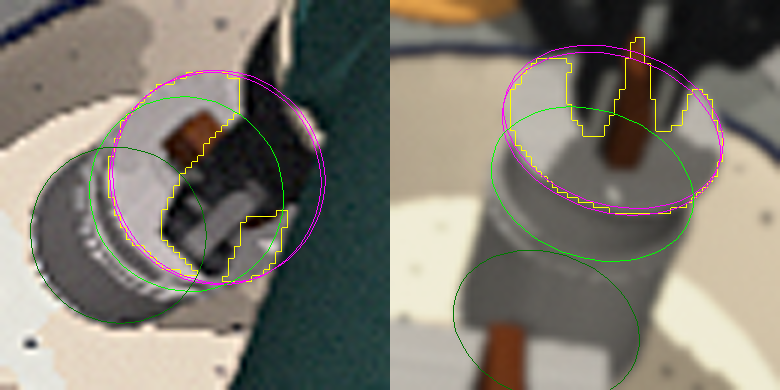

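>>> servo_tool(rows=[0, 1, 8, 0, 0, 0, 0, 1, 15, 0, 0, 0, 0, 1, 20, 0, 0, 0, 0, 1, 24, 0, 0, 0, 0, 1, 26, 0, 0, 0, 0, 1, 26, 0, 0, 0, 0, 1, 26, 0, 0, 0])

```text
clock: 17.5
position: [0.6009, -0.2201, 0.2812]
tcp_rot: [[0.695, 0.719, 0.0], [0.719, -0.695, 0.001], [0.001, -0.0, -1.0]]
ft_force: [-0.9, 0.4, -1.0]
opening: 0.148
finger_force: 58.8
```

>>> servo_tool(rows=[0, 0, 2, 0, 0, 0, 0, 0, 4, 0, 0, 0, 0, 0, 5, 0, 0, 0, 0, 0, 5, 0, 0, 0, 0, 0, 5, 0, 0, 0])

```text
clock: 18.0
position: [0.6011, -0.2203, 0.2787]
tcp_rot: [[0.695, 0.719, 0.002], [0.719, -0.695, 0.001], [0.003, 0.001, -1.0]]
ft_force: [-14.1, 7.4, 40.2]
opening: 0.151
finger_force: 64.7
```

>>> servo_tool(rows=[0, 0, -1.5, 0, 0, 0, 0, 0, -2, 0, 0, 0, 0, 0, -2, 0, 0, 0])

```text
clock: 18.3
position: [0.601, -0.22, 0.2788]
tcp_rot: [[0.695, 0.719, 0.001], [0.719, -0.695, 0.001], [0.001, 0.0, -1.0]]
ft_force: [-4.3, 2.5, 10.2]
opening: 0.151
finger_force: 60.4
```

>>> servo_tool(rows=[0, 0, 0, 0, 0, 0, 0, 0, 0, 0, 0, 0, 0, 0, 0, 0, 0, 0, 0, 0, 0, 0, 0, 0, 0, 0, 0, 0, 0, 0], jaw=45)

```text
clock: 18.8
position: [0.6009, -0.22, 0.278]
tcp_rot: [[0.695, 0.719, 0.0], [0.719, -0.695, 0.001], [0.001, -0.0, -1.0]]
ft_force: [0.1, -0.2, 0.3]
opening: 0.529
finger_force: 0.0
```

>>> servo_tool(rows=[0, 0, -20, 0, 0, 0, 0, 0, -50, 0, 0, 0, 0, 0, -90, 0, 0, 0, 0, 0, -130, 0, 0, 0, -80, 80, -150, 0, 0, 0, -120, 120, -150, 0, 0, 0, -150, 150, -150, 0, 0, 0, -200, 200, -150, 0, 0, 0, -200, 200, -150, 0, 0, 0, -200, 200, -150, 0, 0, 0, -200, 200, -150, 0, 0, 0, -200, 200, -150, 0, 0, 0])

```text
clock: 20.0
position: [0.6052, -0.5038, 0.4271]
tcp_rot: [[0.696, 0.718, -0.0], [0.718, -0.696, 0.001], [0.0, -0.001, -1.0]]
ft_force: [-0.4, 1.3, 0.2]
opening: 0.525
finger_force: 0.0
```

Run:
```python
from h import *
from plant import viewer
print(status.sense()["position"]);o=[]
for v,b in(("top",(300,105,135,135)),("side",(280,205,165,165))):
    f=viewer.grab_frame(v);k=390/b[2];cv2.imwrite(f"pics/full_{v}.png",f["pixels"][:,:,::-1])
    o.append(cv2.resize(f["pixels"][b[1]:b[1]+b[3],b[0]:b[0]+b[2],::-1],(390,390),interpolation=cv2.INTER_CUBIC))
cv2.imwrite("pics/e1.png",np.hstack(o))
```

```text
[ 0.60522869 -0.50377559  0.42714566]
```

View pics/e1.png

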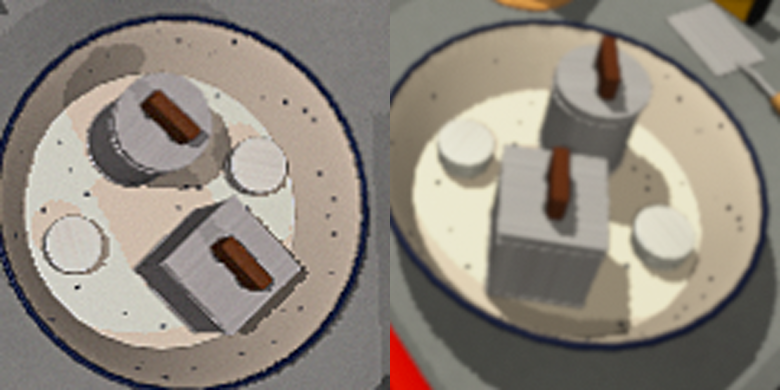

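Both lids sit flat: the round one in the top crop at (165,125), the square one at (235,265). The flat tins have not moved.

```bash
python3 -c "
from plant import sign_off
print(sign_off())"
```

```text
the job is handed in; nothing more can be done
None
```

The round and square tins in the basin are closed with their own lids, which look flat on the rims in the final pictures; I left the oblong tin and its lid alone, and handed the job in at about 20 s.

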